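Load the inspection pallets with their boards

TASK

Get the circuit boards ready for the microscope: put each of the four boards into the white pallet whose pocket has its shape and size, lying flat on the pocket's black floor, upright and let go. Set the boards down gently, do not drop them, and leave the jar and the screwdriver where they are.

Things in the scene. Friction and masses are not known exactly. Their poses are not given: they have to be found in the camera images.
- large_round_mid (a point): Loose circuit board: a green disc 76 mm across and 5 mm thick, with a finned aluminium heat sink, a square block 28 x 28 mm with its sides along the board's x and y axes, standing on the middle of it from 5 to 40 mm above the board's underside: the place to grip, pinched from above near its upper half. This point is on the board's vertical centre line, 20 mm above its underside, half-way up the whole; z points up. Mass about 0.1 kg.
- small_round_mid (a point): Loose circuit board: a yellow disc 46 mm across and 5 mm thick, with an upright black lens barrel, a cylinder 28 mm across, standing on the middle of it from 5 to 40 mm above the board's underside: the place to grip, pinched from above near its upper half. This point is on the board's vertical centre line, 20 mm above its underside, half-way up the whole; z points up. Mass about 0.1 kg.
- square_mid (a point): Loose circuit board: a blue square 62 x 62 mm, 5 mm thick, sides along its x and y axes, with a black and copper coil, a square block 28 x 28 mm with its sides along x and y, standing on the middle of it from 5 to 40 mm above the board's underside: the place to grip, pinched from above near its upper half. This point is on the board's vertical centre line, 20 mm above its underside, half-way up the whole; z points up. Mass about 0.1 kg.
- strip_mid (a point): Loose circuit board: a red oblong 100 mm long (its x axis) by 38 mm wide (its y axis), 5 mm thick, with a white connector, a square block 28 x 28 mm with its sides along x and y, standing on the middle of it from 5 to 40 mm above the board's underside: the place to grip, pinched from above near its upper half. This point is on the board's vertical centre line, 20 mm above its underside, half-way up the whole; z points up. Mass about 0.1 kg.
- large_round_pallet: White plate fixed to the bench, 11 mm high, 112 x 112 mm with a round pocket 92 mm across, the larger of the two round pockets, for the green disc. The pocket has a black floor and is 6 mm deep, its floor 5 mm above the bench. Origin: centre of the plate's underside on the bench; z points up.
- small_round_pallet: White plate fixed to the bench, 11 mm high, 84 x 84 mm with a round pocket 62 mm across, the smaller of the two round pockets, for the small yellow disc. The pocket has a black floor and is 6 mm deep, its floor 5 mm above the bench. Origin: centre of the plate's underside on the bench; z points up.
- square_pallet: White plate fixed to the bench, 11 mm high, 100 x 100 mm with a square pocket 78 x 78 mm, sides along x and y, for the blue square board. The pocket has a black floor and is 6 mm deep, its floor 5 mm above the bench. Origin: centre of the plate's underside on the bench; z points up.
- strip_pallet: White plate fixed to the bench, 11 mm high, 136 mm (its x axis) by 76 mm (its y axis) with an oblong pocket 116 mm (x) by 54 mm (y), for the red oblong board. The pocket has a black floor and is 6 mm deep, its floor 5 mm above the bench. Origin: centre of the plate's underside on the bench; z points up.
- jar: Bystander: a small amber jar with a white cap, 42 mm across, 50 mm high, standing near the boards. Origin: centre of its underside. Leave it alone.
- screwdriver: Bystander: a green-handled screwdriver, 170 mm long, lying on the bench, handle to its -x end. Origin: on the bench under its middle. Leave it alone.

How it is judged (in metres and radians):
At the end, for the whole second after the job is handed in: All four boards lie released and at rest, each in its own matching pocket: centre within 13 mm of the pocket's centre, on the pocket floor (not more than 2 mm above it) and level within 0.04 rad (no edge on the rim) (horizontal distance between large_round_mid and large_round_pallet below 0.013 m and z of large_round_mid in the frame of large_round_pallet below 0.027 m and angle between each of large_round_mid, small_round_mid, square_mid, strip_mid's own z axis and vertical below 0.04 rad and linear speed of each of large_round, small_round, square, strip below 0.02 m/s and horizontal distance between small_round_mid and small_round_pallet below 0.013 m and z of small_round_mid in the frame of small_round_pallet below 0.027 m and horizontal distance between square_mid and square_pallet below 0.013 m and z of square_mid in the frame of square_pallet below 0.027 m and horizontal distance between strip_mid and strip_pallet below 0.013 m and z of strip_mid in the frame of strip_pallet below 0.027 m); the robot touches nothing.
It fails at once if a board is dropped: out of the fingers it falls faster than 0.6 m/s (a fall of about 20 mm) ((linear speed of large_round above 0.6 m/s and contact force between the fingers and large_round below 0.05 N) or (linear speed of small_round above 0.6 m/s and contact force between the fingers and small_round below 0.05 N) or (linear speed of square above 0.6 m/s and contact force between the fingers and square below 0.05 N) or (linear speed of strip above 0.6 m/s and contact force between the fingers and strip below 0.05 N)).
It fails at once if the jar is shifted by more than 30 mm (distance of jar from where it was at the start of the episode above 0.03 m).
It fails at once if the screwdriver is shifted by more than 30 mm (distance of screwdriver from where it was at the start of the episode above 0.03 m).
It also fails if it takes over 112 s, if anything falls off the work surface, if the arm or the gripper's body presses on something with over 40 N, if the wrist force passes 120 N, or if a joint passes its speed limit or range.

ROBOT

A 6-joint arm with a two-finger parallel gripper is mounted at the origin on the work surface. World frame = base frame: x ahead of the robot, y to its left, z up, the work surface at z = 0. Lengths are in m, angles in degrees, forces in N, time in s.
With the tool pointing down it reaches from about 0.325 to 0.925 m from the base axis. Payload 3.1 kg.
Tool frame: the origin (TCP) lies at the very end of the fingers, on their centre line; the grasp point (between the pads) lies 19 mm behind it; z points along the fingers, y is the line along which they close (so a half turn about z gives the same grasp; the last joint's range is limited). The gripper opens to 85 mm and grips with 20 to 120 N. Pads are 22 mm wide; open, the fingers measure 114 mm over their backs; the gripper's body (76 mm by 85 mm) begins 54 mm behind the grasp point. The pads swing forward as they close: fully open they stand 13 mm farther back than shut.
Start: joints at [-73.98, 12.427, 92.441, -0, 75.132, -6.429], TCP at [0.239, -0.578, 0.231] pointing down, gripper open.
Joint ranges: [-157.48, 157.48], [-44.54, 120.13], [17.64, 146.25], [-64.5, 244.5], [7.68, 150.69], [-147.95, 147.95]. Speed limits (degrees/s): [159.86, 159.86, 180, 180, 180, 180].

INTERFACE

Orientations are given as [roll, pitch, yaw] about the fixed x, y, z axes, in that order (R = Rz(yaw) Ry(pitch) Rx(roll)).
In Python, from workcell import arm gives the robot as it stands.
- The arm moves only by the tool apply_moves, never from a script. Its argument "increments" is one flat list of numbers, 5 for each row, row after row: the closure, from 0 (fully open) to 1 (shut), then the shift along the tool's x, y, z each as a share of 0.12 m, from -1 to 1, then the turn about the tool's z as a share of 90 degrees, from -1 to 1. A call has 1 to 20 rows; each row is the pose to reach, as a shift and turn from the pose commanded when the call began, along the tool's axes at that moment; what a row does not reach only later rows make up. A row lasts 1/12 s, in which the tool goes at most 41.7 mm and 7.16 degrees, less where a joint would pass 70% of its speed; a pose out of reach is approached as far as the arm can. A call with a number of a shift or a turn outside -1 to 1 is refused whole. A call with a gripper value outside its range is refused whole. The fingers move at their own pace and stop on an object; "squeeze" is the grip in N (left out, the last holds). Time passes only in rows, so rows that repeat a pose let the fingers close. It gives the time, the measured TCP pose, the force, the opening and the grip force at its end, in the units of the state.
- arm.get_obs(): the state, without advancing time (a new reading comes with each control period).
- arm.get_image(name): name is "scene" or "top" or "wrist"; returns the picture (400x640x3 uint8, blue, green, red); there is no depth.
- arm.calibration(name): a dict with "vfov" (degrees; the focal length in pixels is half the picture's height over the tangent of half this angle, whatever the lens; pixels are square), "cx", "cy" (the principal point, pixels), "pose" (4x4, takes a point from camera to world coordinates); the wrist camera has in their place "T_tool_cam" (4x4, takes a point from camera to tool coordinates, whose origin is the TCP and whose axes are the flange's). Camera axes: x right, y up, looking along -z (the intrinsics and any distortion apply to the point x, -y, -z); pixel columns grow to the right and rows downward; lengths in m; the calibration is good to about 2 mm. A picture is of the moment at which its call begins: read the wrist's pose just before it. calibration takes no time and is no camera call.
- arm.job_done(): hands the job in; it is judged then, once.
Trained networks look in the newest picture that a camera, given by its name, has taken for a name from the list of things; names that differ only in an ending like _2 or _b are one class to them, and where a whole thing is asked for, a point or a joint stands for the part that bears it (a point fixed in the world has none). Each returns a list of dicts, best first, with "score" (0 to 1); they miss things now and then, are a little off and sometimes report something else, mostly with a low value. They report only what shows in the picture. A call takes as long as a camera call.
- arm.find_in(camera, name): "extent" ([left, top, right, bottom] in pixels, round what is visible of it).
- arm.trace(camera, name): "region" (400x640 bool, what is visible of it) and "extent" ([left, top, right, bottom] in pixels, round what is visible of it).
The state is a dict: "time": time; "q": joint angles; "joint_vel": joint speeds; "joint_efforts": joint torques, N m; "ee_pos": TCP position; "tcp_rot": TCP orientation; "ft_force": force on the tool from outside, world axes, zero at the start; "moment": the same for the moment, N m; "opening": finger opening in m; "grip_force": force on a finger pad.
Only numpy, scipy, OpenCV 4.12 (cv2) and the standard library are available. Lean on these libraries where they do the work, as an engineer would, in place of code of your own. Each camera call takes 0.05 s, during which the arm holds its last target. There are 200 camera calls.

## Working session

There is one attempt and no reset: what is moved stays moved. The work goes in short steps, Python scripts to look and compute and a tool call to move; the robot and the scene stay as the last step left them, time stands still between calls to the robot, and variables do not carry over. Pictures are saved under pics/ and viewed, at most 14 in all, crops included, and the job is handed in when it is done.

Besides the shell and the picture viewer there is one more tool, called as name(argument=value, ...) on one line, values as JSON. apply_moves: Moves the arm, as the interface text tells. Its arguments: {"type":"object","properties":{"increments":{"type":"array","items":{"type":"number"}},"squeeze":{"type":"number"}},"required":["increments"]}

```bash
mkdir -p pics
cat > h.py <<'E'
import numpy as np, cv2
from scipy.spatial.transform import Rotation as R
from workcell import arm
def campose(cam):
    c=arm.calibration(cam)
    if 'pose' in c: return c,np.array(c['pose'])
    o=arm.get_obs(); T=np.eye(4); T[:3,3]=o['ee_pos']; T[:3,:3]=R.from_euler('xyz',o['tcp_rot'],degrees=True).as_matrix()
    return c,T@np.array(c['T_tool_cam'])
def ray(cam,uv,z,cp=None):
    c,P=cp or campose(cam); f=200/np.tan(np.radians(c['vfov'])/2)
    uv=np.atleast_2d(np.asarray(uv,float))
    d=np.c_[(uv[:,0]-c['cx'])/f,-(uv[:,1]-c['cy'])/f,-np.ones(len(uv))]@P[:3,:3].T
    o=P[:3,3]; return (o+d*((z-o[2])/d[:,2])[:,None])[:,:2]
E
python3 - <<'E'
from h import *
o=arm.get_obs();print(o['tcp_rot'],o['time'])
for c in('scene','top','wrist'):
    cal=arm.calibration(c);print(c,{k:np.round(v,3).tolist() if not isinstance(v,str) else v for k,v in cal.items()})
im=arm.get_image('top');cv2.imwrite('pics/top0.png',im)
cv2.imwrite('pics/scene0.png',arm.get_image('scene'))
for n in ['large_round_mid','small_round_mid','square_mid','strip_mid','large_round_pallet','small_round_pallet','square_pallet','strip_pallet','jar','screwdriver']:
    for r in arm.trace('top',n)[:2]:
        m=np.argwhere(r['region'])[:,::-1]; box=cv2.minAreaRect(m.astype(np.float32))
        z=0.011 if 'pallet' in n else 0.005
        print(n,round(r['score'],2),r['extent'],'rect c',ray('top',box[0],z)[0].round(3),np.round(box[1],0),round(box[2],1))
E
```

```text
[-1.79860728e+02 -1.66299764e-02  2.24509087e+01] 0.0
scene {'vfov': 50.505, 'cx': 318.602, 'cy': 196.066, 'pose': [[0.61, -0.484, 0.627, 1.158], [0.792, 0.358, -0.495, -0.52], [0.015, 0.799, 0.601, 0.723], [0.0, 0.0, 0.0, 1.0]]}
top {'vfov': 57.615, 'cx': 315.439, 'cy': 198.533, 'pose': [[0.028, 0.991, -0.129, 0.347], [-0.999, 0.025, -0.02, -0.005], [-0.017, 0.13, 0.991, 1.021], [0.0, 0.0, 0.0, 1.0]]}
wrist {'vfov': 67.395, 'cx': 319.215, 'cy': 199.348, 'T_tool_cam': [[0.0, 0.964, 0.266, 0.068], [1.0, -0.0, 0.0, 0.001], [0.0, 0.266, -0.964, -0.142], [0.0, 0.0, 0.0, 1.0]]}
small_round_mid 0.48 [332.0, 197.1, 347.1, 216.9] rect c [ 0.462 -0.056] [15. 14.] 90.0
square_mid 0.78 [383.9, 218.6, 411.7, 244.4] rect c [ 0.393 -0.218] [23. 22.] 61.4
strip_mid 0.68 [161.7, 223.9, 185.0, 239.1] rect c [0.381 0.41 ] [14. 20.] 90.0
strip_mid 0.65 [284.2, 185.0, 299.1, 218.3] rect c [0.472 0.085] [35. 14.] 90.0
large_round_pallet 0.84 [343.8, 119.0, 383.7, 167.4] rect c [ 0.637 -0.113] [39. 40.] 84.6
large_round_pallet 0.27 [162.3, 220.7, 183.6, 241.6] rect c [0.382 0.408] [15. 20.] 90.0
small_round_pallet 0.66 [263.5, 123.3, 303.1, 158.7] rect c [0.642 0.118] [30. 29.] 73.3
small_round_pallet 0.5 [382.1, 220.4, 413.2, 246.8] rect c [ 0.392 -0.216] [23. 22.] 63.4
square_pallet 0.69 [176.5, 149.8, 219.4, 192.5] rect c [0.557 0.358] [36. 35.] 18.4
square_pallet 0.4 [329.3, 196.4, 347.5, 216.7] rect c [ 0.463 -0.055] [14. 15.] 90.0
strip_pallet 0.65 [425.5, 153.6, 464.0, 204.8] rect c [ 0.545 -0.338] [28. 48.] 15.9
jar 0.76 [162.6, 223.7, 185.5, 240.4] rect c [0.381 0.41 ] [14. 20.] 90.0
screwdriver 0.75 [451.7, 232.6, 466.2, 281.4] rect c [ 0.33  -0.386] [11. 49.] 8.1
```

View pics/top0.png

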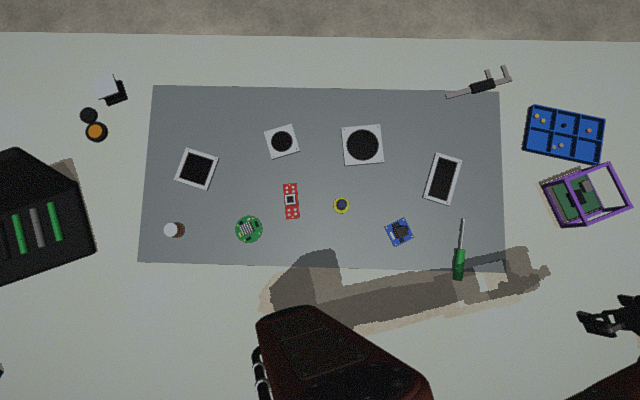

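View pics/scene0.png

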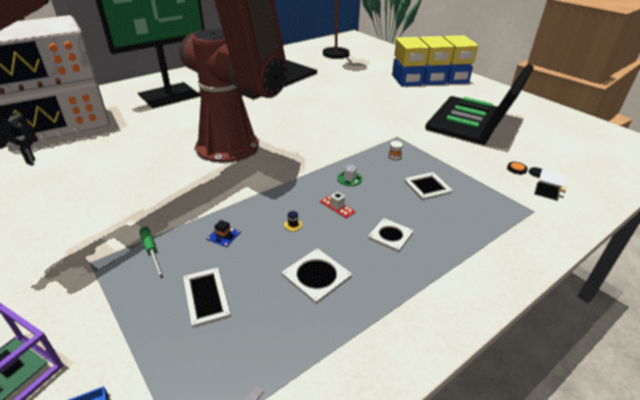

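The top view shows boards green (249,229), red (291,201), yellow (342,205) and blue (399,232). The pallets are square (196,169), small round (281,141), large round (362,145) and strip (442,179). The jar is at (173,230) and the screwdriver at (460,250). I'll do the blue board first.

apply_moves(increments=[0.4,0.95,-1,0,0,0.4,0.95,-1,0,0,0.4,0.95,-1,0,0,0.4,0.95,-1,0,0,0.4,0.95,-1,0,0], squeeze=40)

```text
time: 1.02
ee_pos: [0.2998, -0.4166, 0.2303]
tcp_rot: [-179.7, -0.1, 22.7]
ft_force: [0.1, 1.0, -0.1]
opening: 0.0512
grip_force: 0.0
```

apply_moves(increments=[0.4,0.95,-1,0,0,0.4,0.95,-1,0,0,0.4,0.95,-1,0,0,0.4,0.95,-1,0,0,0.4,0.95,-1,0,0,0.4,0.95,-1,0,0])

```text
time: 1.52
ee_pos: [0.3585, -0.2675, 0.2316]
tcp_rot: [179.9, -0.0, 22.7]
ft_force: [0.0, -0.7, 0.8]
opening: 0.0515
grip_force: 0.0
```

```bash
cat >> h.py <<'E'
COL={'large_round_mid':((45,90,40),(85,255,255)),'small_round_mid':((20,90,60),(36,255,255)),'square_mid':((100,110,50),(130,255,255)),'strip_mid':((-10,110,60),(9,255,255))}
def grab(tag,cam='wrist'):
    o=arm.get_obs(); cp=campose(cam); im=arm.get_image(cam); cv2.imwrite(f'pics/{tag}.png',im); return o,cp,im
def measure(name,cp,im,cam='wrist'):
    rs=arm.trace(cam,name)
    for r in rs[:2]:
        x0,y0,x1,y1=[int(v) for v in r['extent']]
        m=np.zeros(im.shape[:2],np.uint8); p=12
        sl=(slice(max(0,y0-p),y1+p),slice(max(0,x0-p),x1+p))
        hsv=cv2.cvtColor(im,cv2.COLOR_BGR2HSV)
        if 'pallet' in name:  # white plate, outer outline
            sub=r['region'].astype(np.uint8); z=0.011
        else:
            lo,hi=COL[name]; h=hsv.copy(); 
            if lo[0]<0: h[...,0]=(h[...,0].astype(int)+10)%180; lo=(0,)+lo[1:]; hi=(hi[0]+10,)+hi[1:]
            sub=cv2.inRange(h,lo,hi)//255; z=0.005
        m[sl]=sub[sl]
        m=cv2.morphologyEx(m,cv2.MORPH_OPEN,np.ones((3,3)))
        cs=cv2.findContours(m,cv2.RETR_EXTERNAL,cv2.CHAIN_APPROX_NONE)[0]
        if not cs: print(name,'no contour'); continue
        pts=np.vstack([c[:,0] for c in cs if len(c)>8])
        w=(ray(cam,pts,z,cp)*1000).astype(np.float32)
        (c,s,a)=cv2.minAreaRect(w)
        print(name,'sc %.2f'%r['score'],r['extent'],'c',np.round(c,1),'size',np.round(s,1),'ang %.1f'%a)
def go(xy,z,o=None,yaw=None):
    o=o or arm.get_obs(); y0=o['tcp_rot'][2]; y=np.radians(y0)
    d=np.array([*xy,z])-o['ee_pos']
    t=[d[0]*np.cos(y)+d[1]*np.sin(y),d[0]*np.sin(y)-d[1]*np.cos(y),-d[2]]
    print('shares',np.round(np.array(t)/.12,3),'turn',None if yaw is None else round(-((yaw-y0))/90,3),'yaw0 %.2f'%y0)
E
python3 - <<'E'
from h import *
o,cp,im=grab('w1')
for n in ['square_mid','small_round_mid','strip_pallet']: measure(n,cp,im)
E
```

```text
square_mid sc 0.70 [260.8, 105.4, 324.3, 157.1] c [ 392.9 -219.1] size [61.3 60.9] ang 26.7
small_round_mid sc 0.64 [149.7, 0.4, 200.1, 34.8] c [457.8 -64.1] size [28.8 45.8] ang 48.2
strip_pallet sc 0.70 [379.0, 0.0, 514.6, 119.4] c [ 544.6 -338.9] size [ 76.7 138.3] ang 73.5
```

View pics/w1.png

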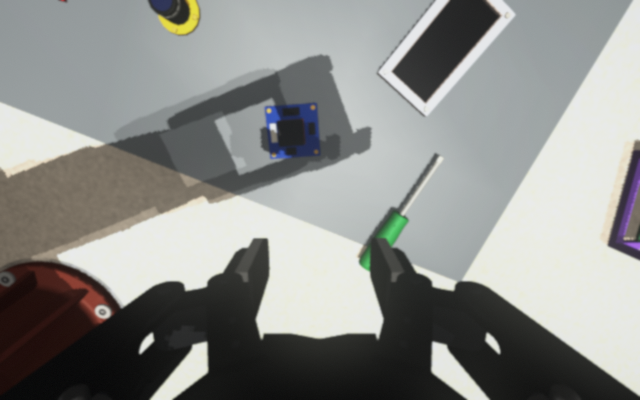

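The wrist view shows the blue board at (293,131), measured at 61 mm square, clear of the jaws' path. The strip pallet is at (447,50).

apply_moves(increments=[0.4,0.42,-0.26,0.8,-0.044,0.4,0.42,-0.26,1,-0.044,0.4,0.42,-0.26,1,-0.044,0.4,0.42,-0.26,1,-0.044,0.4,0.42,-0.26,1,-0.044])

```text
time: 2.13
ee_pos: [0.3897, -0.2192, 0.1079]
tcp_rot: [-179.6, 0.2, 26.4]
ft_force: [-0.2, 0.2, -0.3]
opening: 0.051
grip_force: 0.0
```

apply_moves(increments=[0.4,0,0,0.3,0,0.4,0,0,0.6,0,0.4,0,0,0.75,0,0.4,0,0,0.835,0,0.4,0,0,0.835,0,0.4,0,0,0.835,0,1,0,0,0.835,0,1,0,0,0.835,0,1,0,0,0.835,0,1,0,0,0.835,0,1,0,0,0.835,0,1,0,0,0.835,0,1,0,0,0.835,0,1,0,0,0.835,0])

```text
time: 3.3
ee_pos: [0.3942, -0.2223, 0.0133]
tcp_rot: [179.8, -0.1, 26.4]
ft_force: [-1.7, -1.2, 6.6]
opening: 0.0277
grip_force: 41.5
```

Opening is 27.7 mm at 41 N, so the board is gripped. I'll lift it and carry it towards the square pallet.

apply_moves(increments=[1,0,0,-0.3,0,1,0.2,-0.2,-0.6,0,1,0.4,-0.4,-0.9,0,1,0.72,-0.79,-1,0,1,0.72,-0.79,-1,0])

```text
time: 3.72
ee_pos: [0.4296, -0.0963, 0.1343]
tcp_rot: [179.8, -0.3, 26.4]
ft_force: [-0.2, 0.6, -1.7]
opening: 0.0276
grip_force: 40.6
```

apply_moves(increments=[1,0.72,-0.79,0,0,1,0.72,-0.79,0,0,1,0.72,-0.79,0,0,1,0.72,-0.79,0,0])

```text
time: 4.05
ee_pos: [0.4641, 0.032, 0.1321]
tcp_rot: [-179.9, -0.2, 26.8]
ft_force: [0.3, -0.8, -0.7]
opening: 0.0274
grip_force: 40.6
```

apply_moves(increments=[1,0.72,-0.79,0,0,1,0.72,-0.79,0,0,1,0.72,-0.79,0,0,1,0.72,-0.79,0,0])

```text
time: 4.38
ee_pos: [0.4998, 0.1548, 0.1322]
tcp_rot: [-179.9, -0.3, 26.7]
ft_force: [0.1, -0.5, -0.4]
opening: 0.0272
grip_force: 40.6
```

apply_moves(increments=[1,0.72,-0.79,0,0,1,0.72,-0.79,0,0,1,0.72,-0.79,0,0,1,0.72,-0.79,0,0,1,0.72,-0.79,0,0,1,0.72,-0.79,0,0])

```text
time: 4.88
ee_pos: [0.5327, 0.2719, 0.1307]
tcp_rot: [180.0, 0.1, 26.5]
ft_force: [-0.4, 0.6, -1.3]
opening: 0.027
grip_force: 40.7
```

Run:
```python
from h import *
o,cp,im=grab('w2'); print(o['ee_pos'],o['tcp_rot'])
for n in ['square_pallet','small_round_pallet','large_round_mid','strip_mid']: measure(n,cp,im)
```

```text
[0.53273759 0.27193382 0.13071584] [1.79963032e+02 9.15691825e-02 2.64680732e+01]
square_pallet sc 0.85 [154.7, 31.6, 323.9, 203.4] c [557.3 358. ] size [100.6 100. ] ang 73.6
small_round_pallet sc 0.73 [468.4, 104.7, 596.9, 212.1] c [642.7 120.7] size [84.  89.8] ang 18.6
large_round_mid sc 0.93 [284.7, 303.4, 355.0, 337.0] c [409.4 210.1] size [35.3 73.1] ang 24.6
strip_mid sc 0.60 [447.2, 272.7, 491.6, 344.6] c [512.1  91.1] size [21.9 38.8] ang 7.0
```

View pics/w2.png

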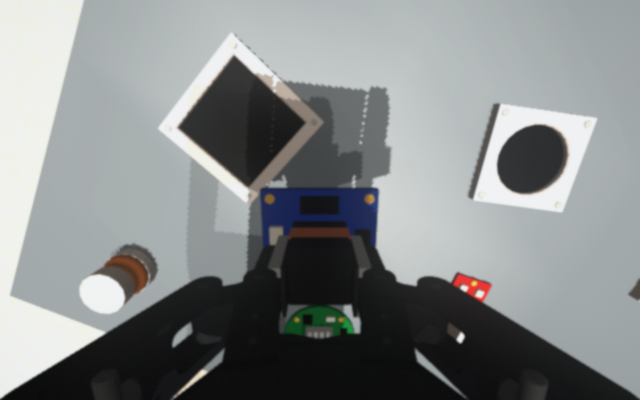

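Wrist view: the square pallet is at (240,118), 100 mm, at -16.4°. The held board is level. The small round pallet is at (533,158) and the green board is partly hidden at (320,320).

apply_moves(increments=[1,0.503,-0.551,0,-0.523,1,0.503,-0.551,0,-0.523,1,0.503,-0.551,0,-0.523,1,0.503,-0.551,0,-0.523,1,0.503,-0.551,0,-0.523,1,0.503,-0.551,0,-0.523,1,0.503,-0.551,0,-0.523,1,0.503,-0.551,0,-0.523,1,0.503,-0.551,0,-0.523])

```text
time: 5.88
ee_pos: [0.558, 0.3579, 0.1311]
tcp_rot: [-180.0, 0.0, 73.3]
ft_force: [0.6, -0.4, -1.8]
opening: 0.0277
grip_force: 40.7
```

Run:
```python
from h import *
o,cp,im=grab('w3'); print(o['ee_pos'],o['tcp_rot'])
measure('large_round_mid',cp,im)
go((.5573,.358),.0165,yaw=73.6)
```

```text
[0.55804403 0.35790828 0.13113283] [-1.79993905e+02  1.12221778e-02  7.33122673e+01]
large_round_mid sc 0.53 [190.0, 351.0, 221.1, 383.0] c [403.4 213.5] size [6.9 5.4] ang 68.4
shares [-0.003 -0.005  0.956] turn -0.003 yaw0 73.35
```

View pics/w3.png

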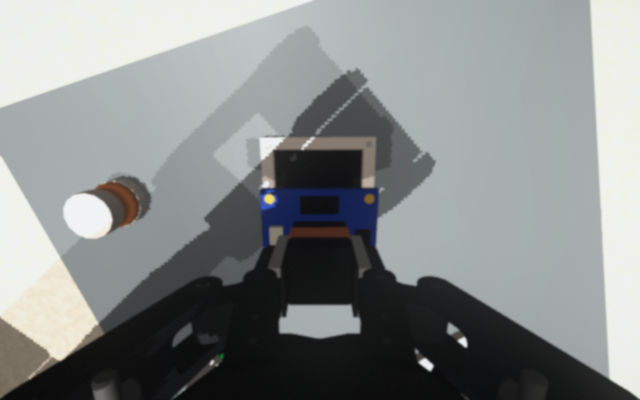

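The board is centred over the pocket (pocket edges and board edges are parallel at columns 262–376). I'll lower it and release.

apply_moves(increments=[1,0,0,0.25,0,1,0,0,0.5,0,1,0,0,0.7,0,1,0,0,0.82,0,1,0,0,0.9,0,1,0,0,0.93,0,1,0,0,0.945,0,1,0,0,0.955,0,1,0,0,0.955,0,1,0,0,0.955,0,1,0,0,0.955,0])

```text
time: 6.9
ee_pos: [0.5593, 0.3594, 0.0184]
tcp_rot: [179.9, -0.1, 73.5]
ft_force: [-2.0, -1.1, 3.8]
opening: 0.0271
grip_force: 41.4
```

apply_moves(increments=[0.4,0,0,0,0,0.4,0,0,0,0,0.4,0,0,0,0,0.4,0,0,0,0,0.4,0,0,-0.1,0,0.4,0,0,-0.3,0,0.4,0,0,-0.6,0,0.4,0,0,-1,0,0.4,0,0,-1,0,0.4,0,0,-1,0])

```text
time: 7.73
ee_pos: [0.5617, 0.3607, 0.1433]
tcp_rot: [179.5, -0.5, 73.5]
ft_force: [-0.6, 0.2, -0.2]
opening: 0.0514
grip_force: 0.0
```

Run:
```python
from h import *
o,cp,im=grab('w4'); print(o['ee_pos'],o['tcp_rot'])
go((.41,.205),.2)
```

```text
[0.56167037 0.3606645  0.1432841 ] [179.51854803  -0.45348873  73.48475636]
shares [-1.589 -0.829 -0.502] turn None yaw0 73.48
```

View pics/w4.png

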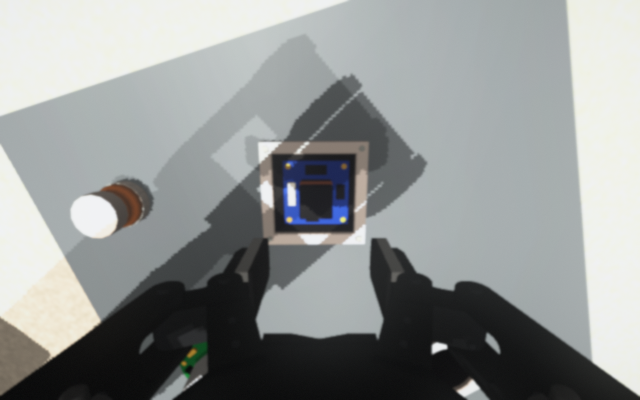

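The blue board lies in the pocket with black all around it (315,192). Next is the green board.

apply_moves(increments=[0.4,-0.85,-0.47,-0.25,0,0.4,-0.85,-0.47,-0.25,0,0.4,-0.85,-0.47,-0.25,0,0.4,-0.85,-0.47,-0.25,0])

```text
time: 8.12
ee_pos: [0.4674, 0.2724, 0.1627]
tcp_rot: [-179.5, 0.5, 73.4]
ft_force: [-0.4, 0.0, -0.2]
opening: 0.051
grip_force: 0.0
```

apply_moves(increments=[0.4,-0.85,-0.47,-0.25,0,0.4,-0.85,-0.47,-0.25,0,0.4,-0.85,-0.47,-0.25,0,0.4,-0.85,-0.47,-0.25,0,0.4,-0.85,-0.47,-0.25,0,0.4,-0.85,-0.47,-0.25,0])

```text
time: 8.62
ee_pos: [0.3917, 0.1953, 0.1956]
tcp_rot: [-180.0, 0.0, 73.5]
ft_force: [-0.7, 0.4, 0.8]
opening: 0.0513
grip_force: 0.0
```

Run:
```python
from h import *
o,cp,im=grab('w5'); print(o['ee_pos'],o['tcp_rot'])
measure('large_round_mid',cp,im);measure('strip_mid',cp,im)
```

```text
[0.39170427 0.195298   0.19561748] [-1.79954991e+02  7.95991302e-03  7.34563924e+01]
large_round_mid sc 0.98 [281.2, 138.4, 348.4, 203.5] c [389.9 200.9] size [73.  72.5] ang 73.5
strip_mid sc 0.96 [363.4, 216.8, 454.4, 271.4] c [472.6  85.7] size [98.7 38.6] ang 7.3
```

View pics/w5.png

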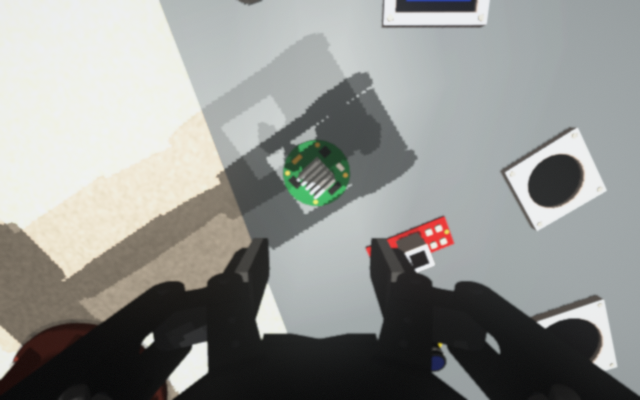

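Run:
```python
from h import *
im=cv2.imread('pics/w5.png'); c=im[130:215,270:360]
cv2.imwrite('pics/w5c.png',cv2.resize(c,None,fx=6,fy=6,interpolation=cv2.INTER_CUBIC))
hsv=cv2.cvtColor(im,cv2.COLOR_BGR2HSV); m=np.zeros((400,640),np.uint8)
yy,xx=np.mgrid[:400,:640]; disc=(xx-316)**2+(yy-173)**2<27**2
m[disc&(hsv[...,1]<70)]=1
m=cv2.morphologyEx(m,cv2.MORPH_OPEN,np.ones((2,2)))
n,l,s,_=cv2.connectedComponentsWithStats(m)
cs=np.argwhere(m)[:,::-1]; print(len(cs))
for i in range(1,n):
    if s[i,4]>25: 
        w=(ray('wrist',np.argwhere(l==i)[:,::-1],.04)*1000).astype(np.float32); print(s[i],cv2.minAreaRect(w))
```

```text
1144
[321 149  10   9  58] ((407.8897705078125, 225.31640625), (6.9692864418029785, 7.013521671295166), 28.705547332763672)
[291 158  46  42 979] ((389.48907470703125, 201.44216918945312), (37.519775390625, 33.06800842285156), 26.241302490234375)
[337 163   7  10  50] ((418.32177734375, 206.35443115234375), (5.637646675109863, 9.378257751464844), 28.730937957763672)
[330 184  11  10  57] ((407.1786193847656, 187.08372497558594), (12.384261131286621, 4.43719482421875), 29.640281677246094)
```

View pics/w5c.png

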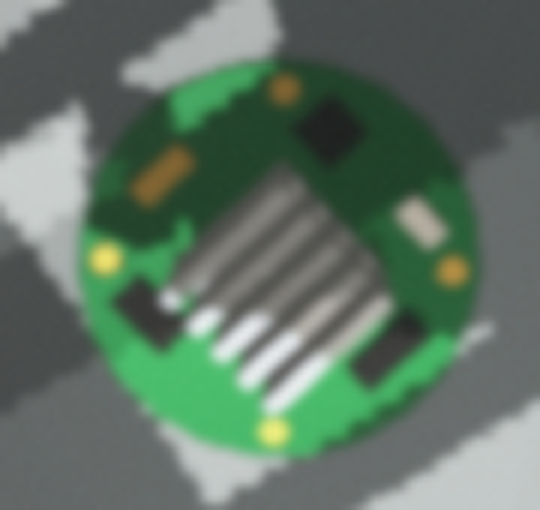

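The crop shows the heat-sink fins running at 45° in the picture, so the board's yaw is about 28.5°. I'll turn the gripper to that and grasp.

apply_moves(increments=[0.4,0.042,-0.029,0.1,0.5,0.4,0.042,-0.029,0.3,0.5,0.4,0.042,-0.029,0.5,0.5,0.4,0.042,-0.029,0.7,0.5,0.4,0.042,-0.029,0.7,0.5,0.4,0.042,-0.029,0.7,0.5,0.4,0.042,-0.029,0.7,0.5,0.4,0.042,-0.029,0.7,0.5,0.4,0.042,-0.029,0.7,0.5])

```text
time: 9.52
ee_pos: [0.3902, 0.2015, 0.1121]
tcp_rot: [-180.0, 0.1, 28.6]
ft_force: [0.2, -1.1, -0.1]
opening: 0.0512
grip_force: 0.0
```

Run:
```python
from h import *
print(arm.get_obs()['ee_pos'])
go((.3898,.2011),.012,yaw=28.5)
```

```text
[0.39023639 0.20147728 0.11207261]
shares [-0.005  0.001  0.834] turn 0.001 yaw0 28.58
```

apply_moves(increments=[0.4,0,0,0.3,0,0.4,0,0,0.6,0,0.4,0,0,0.75,0,0.4,0,0,0.835,0,0.4,0,0,0.835,0,0.4,0,0,0.835,0,1,0,0,0.835,0,1,0,0,0.835,0,1,0,0,0.835,0,1,0,0,0.835,0,1,0,0,0.835,0,1,0,0,0.835,0,1,0,0,0.835,0,1,0,0,0.835,0])

```text
time: 10.68
ee_pos: [0.392, 0.2018, 0.0142]
tcp_rot: [180.0, -0.2, 28.5]
ft_force: [-0.0, 0.1, 7.5]
opening: 0.0275
grip_force: 40.9
```

apply_moves(increments=[1,0,0,-0.3,0,1,0,0,-0.6,0,1,0,0.1,-0.9,0,1,0.14,0.4,-1,0,1,0.14,0.82,-1,0,1,0.14,0.82,-1,0])

```text
time: 11.18
ee_pos: [0.4563, 0.1191, 0.1354]
tcp_rot: [179.7, -0.4, 28.4]
ft_force: [-0.4, -0.1, -1.1]
opening: 0.0278
grip_force: 40.1
```

apply_moves(increments=[1,0.14,0.82,0,0,1,0.14,0.82,0,0,1,0.14,0.82,0,0])

```text
time: 11.43
ee_pos: [0.5157, 0.0406, 0.1327]
tcp_rot: [179.8, -0.1, 28.3]
ft_force: [0.5, -0.5, -0.6]
opening: 0.0273
grip_force: 40.1
```

apply_moves(increments=[1,0.14,0.82,0,0,1,0.14,0.82,0,0,1,0.14,0.82,0,0,1,0.14,0.82,0,0,1,0.14,0.82,0,0])

```text
time: 11.85
ee_pos: [0.5743, -0.0347, 0.1315]
tcp_rot: [-179.9, 0.1, 28.4]
ft_force: [-0.3, 0.2, -1.2]
opening: 0.0272
grip_force: 40.1
```

Run:
```python
from h import *
o,cp,im=grab('w6'); print(o['ee_pos'],o['tcp_rot'])
measure('large_round_pallet',cp,im);measure('small_round_mid',cp,im);measure('small_round_pallet',cp,im)
go((.637,-.113),.0165)
```

```text
[ 0.57426027 -0.03468017  0.13150377] [-1.79884970e+02  8.68698031e-02  2.83645193e+01]
large_round_pallet sc 0.87 [355.0, 83.7, 519.5, 250.1] c [ 638.5 -112.5] size [112.6 114.9] ang 6.5
small_round_mid sc 0.84 [278.0, 306.0, 303.5, 328.0] c [457.5 -74.8] size [6.  3.1] ang 27.4
small_round_mid sc 0.48 [249.9, 175.0, 387.9, 309.9] c [457.5 -74.8] size [6.  3.1] ang 27.4
small_round_pallet sc 0.68 [132.9, 0.0, 252.9, 96.9] c [636.9 113.6] size [70.7 87.9] ang 19.2
shares [0.146 0.838 0.96 ] turn None yaw0 28.56
```

View pics/w6.png

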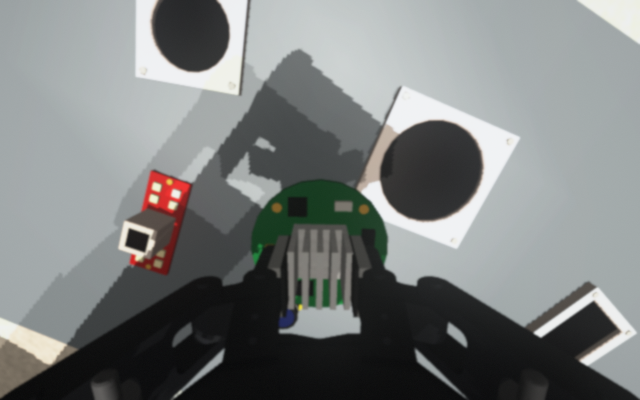

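The wrist view shows the green board level in the grip and the large pallet at (438,167). Next I'll place it.

apply_moves(increments=[1,0.16,0.825,0,0,1,0.16,0.825,0,0,1,0.16,0.825,0,0,1,0.16,0.825,0,0,1,0.16,0.825,0,0])

```text
time: 12.47
ee_pos: [0.6388, -0.1117, 0.1321]
tcp_rot: [-179.9, 0.0, 28.5]
ft_force: [0.0, 1.0, -2.0]
opening: 0.0275
grip_force: 40.1
```

apply_moves(increments=[1,0,0,0.25,0,1,0,0,0.5,0,1,0,0,0.7,0,1,0,0,0.82,0,1,0,0,0.9,0,1,0,0,0.93,0,1,0,0,0.945,0,1,0,0,0.955,0,1,0,0,0.955,0,1,0,0,0.955,0,1,0,0,0.955,0])

```text
time: 13.38
ee_pos: [0.6404, -0.1125, 0.0193]
tcp_rot: [179.9, -0.1, 28.5]
ft_force: [-0.1, 0.7, 2.5]
opening: 0.0276
grip_force: 40.5
```

apply_moves(increments=[0.4,0,0,0,0,0.4,0,0,0,0,0.4,0,0,0,0,0.4,0,0,0,0,0.4,0,0,-0.1,0,0.4,0,0,-0.3,0,0.4,0,0,-0.6,0,0.4,0,0,-1,0,0.4,-0.1,-0.1,-1,0,0.4,-0.55,-0.54,-1,0,0.4,-0.55,-0.54,-1,0,0.4,-0.55,-0.54,-1,0])

```text
time: 14.38
ee_pos: [0.5413, -0.0838, 0.1351]
tcp_rot: [-179.5, 0.5, 28.5]
ft_force: [-0.1, 1.5, -1.4]
opening: 0.0512
grip_force: 0.0
```

apply_moves(increments=[0.4,-0.55,-0.54,-0.5,0,0.4,-0.55,-0.54,-0.5,0,0.4,-0.55,-0.54,-0.5,0,0.4,-0.55,-0.54,-0.5,0,0.4,-0.55,-0.54,-0.5,0])

```text
time: 14.8
ee_pos: [0.4618, -0.0614, 0.1995]
tcp_rot: [179.8, -0.2, 28.5]
ft_force: [-0.4, 0.1, 0.2]
opening: 0.0513
grip_force: 0.0
```

Run:
```python
from h import *
o,cp,im=grab('w7'); print(o['ee_pos'],o['tcp_rot'])
measure('small_round_mid',cp,im);measure('large_round_mid',cp,im);measure('large_round_pallet',cp,im)
```

```text
[ 0.46177702 -0.06139486  0.19949491] [ 1.79825317e+02 -1.73568148e-01  2.84890377e+01]
small_round_mid sc 0.81 [295.4, 155.6, 337.7, 197.1] c [466.9 -55.4] size [39.3 44.9] ang 21.4
large_round_mid sc 0.69 [406.4, 9.0, 483.4, 92.2] c [ 640.3 -115. ] size [76.2 77.9] ang 28.5
large_round_pallet sc 0.83 [374.1, 0.8, 523.5, 127.7] c [ 637.8 -113.2] size [113.8 114. ] ang 6.3
```

View pics/w7.png

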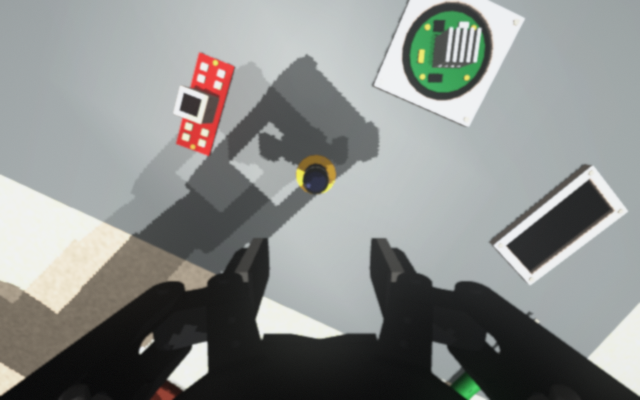

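Green sits fully inside its pocket at (447,50). Yellow is at (316,175), with its lower edge hidden by the barrel, so I'll locate it by its top edge.

Run:
```python
from h import *
p=ray('wrist',(316.5,155.6),.005)[0]; y=np.radians(28.5); print(p-.023*np.array([np.cos(y),np.sin(y)]), ray('wrist',(316.5,176.3),.005)[0])
im=cv2.imread('pics/w7.png'); g=im[150:200,290:345].max(2); m=(g<85).astype(np.uint8)
n,l,s,c=cv2.connectedComponentsWithStats(m); print([(s[i][:].tolist(),c[i].round(1)) for i in range(1,n) if s[i,4]>60])
go((.466,-.056),.1,yaw=28.5)
```

```text
[ 0.46252418 -0.05795913] [ 0.46214354 -0.05809117]
[([0, 0, 55, 14, 479], array([27.6,  4.5])), ([14, 14, 24, 31, 557], array([25.6, 28.1]))]
shares [ 0.054 -0.023  0.81 ] turn -0.0 yaw0 28.47
```

apply_moves(increments=[0.4,0.02,-0.023,0.3,0,0.4,0.02,-0.023,0.6,0,0.4,0.02,-0.023,0.75,0,0.4,0.02,-0.023,0.75,0])

```text
time: 15.33
ee_pos: [0.4576, -0.0566, 0.1019]
tcp_rot: [-179.5, 0.5, 28.5]
ft_force: [-1.5, -0.0, -0.7]
opening: 0.051
grip_force: 0.0
```

apply_moves(increments=[0.4,0,0,0.3,0,0.4,0,0,0.6,0,0.4,0,0,0.75,0,0.4,0,0,0.815,0,0.4,0,0,0.815,0,0.4,0,0,0.815,0,1,0,0,0.815,0,1,0,0,0.815,0,1,0,0,0.815,0,1,0,0,0.815,0,1,0,0,0.815,0,1,0,0,0.815,0,1,0,0,0.815,0,1,0,0,0.815,0])

```text
time: 16.5
ee_pos: [0.4643, -0.0584, 0.012]
tcp_rot: [179.8, -0.2, 28.5]
ft_force: [0.2, 0.0, 5.5]
opening: 0.0266
grip_force: 39.8
```

apply_moves(increments=[1,0,0,-0.3,0,1,0,0,-0.6,0,1,0.1,0,-0.9,0,1,0.4,-0.2,-1,0,1,0.675,-0.2,-1,0,1,0.675,-0.2,-1,0])

```text
time: 17.0
ee_pos: [0.5278, 0.0044, 0.1333]
tcp_rot: [179.7, -0.5, 28.6]
ft_force: [-0.8, -1.4, -0.2]
opening: 0.0272
grip_force: 39.7
```

apply_moves(increments=[1,0.675,-0.2,0,0,1,0.675,-0.2,0,0,1,0.675,-0.2,0,0,1,0.675,-0.2,0,0,1,0.675,-0.2,0,0])

```text
time: 17.42
ee_pos: [0.5806, 0.0616, 0.1293]
tcp_rot: [-180.0, 0.1, 28.5]
ft_force: [-0.8, -1.1, -0.3]
opening: 0.0268
grip_force: 39.7
```

Run:
```python
from h import *
o,cp,im=grab('w8'); print(o['ee_pos'],o['tcp_rot'])
measure('small_round_pallet',cp,im)
go((.6427,.1207),.0165)
```

```text
[0.58056401 0.0615917  0.12931086] [-1.79973369e+02  1.10920074e-01  2.85287943e+01]
small_round_pallet sc 0.93 [239.4, 31.7, 356.2, 157.9] c [643.4 118.1] size [85.6 85. ] ang 18.7
small_round_pallet sc 0.32 [0.0, 0.0, 72.9, 135.3] c [555.4 310. ] size [110.  55.] ang 12.6
shares [ 0.695 -0.19   0.942] turn None yaw0 28.44
```

View pics/w8.png

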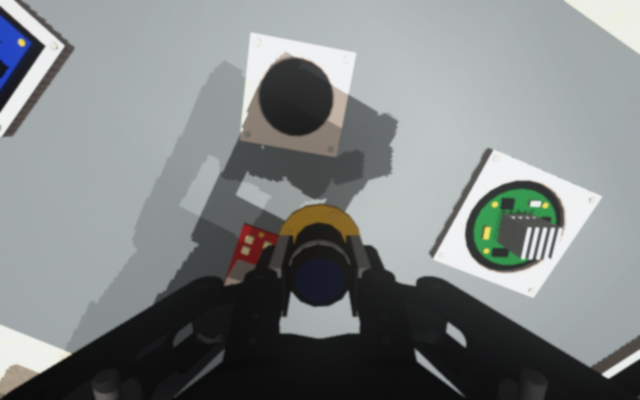

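Yellow is level in the grip. The small pallet is at (298,96).

apply_moves(increments=[1,0.685,-0.168,0,0,1,0.685,-0.168,0,0,1,0.685,-0.168,0,0,1,0.685,-0.168,0,0,1,0.685,-0.168,0,0])

```text
time: 17.93
ee_pos: [0.6432, 0.1177, 0.1296]
tcp_rot: [-180.0, 0.1, 28.5]
ft_force: [-0.4, -0.5, -1.0]
opening: 0.0269
grip_force: 39.7
```

apply_moves(increments=[1,0,0,0.25,0,1,0,0,0.5,0,1,0,0,0.7,0,1,0,0,0.82,0,1,0,0,0.9,0,1,0,0,0.93,0,1,0,0,0.945,0,1,0,0,0.955,0,1,0,0,0.955,0,1,0,0,0.955,0,1,0,0,0.955,0])

```text
time: 18.85
ee_pos: [0.6457, 0.1186, 0.0171]
tcp_rot: [179.9, -0.2, 28.5]
ft_force: [-0.7, -0.7, 4.9]
opening: 0.0266
grip_force: 40.0
```

apply_moves(increments=[0.4,0,0,0,0,0.4,0,0,0,0,0.4,0,0,0,0,0.4,0,0,0,0,0.4,0,0,-0.1,0,0.4,0,0,-0.3,0,0.4,0,0,-0.6,0,0.4,0,0,-1,0,0.4,-0.1,-0.1,-1,0,0.4,-0.69,-0.22,-1,0,0.4,-0.69,-0.22,-1,0,0.4,-0.69,-0.22,-1,0])

```text
time: 19.85
ee_pos: [0.551, 0.1015, 0.1334]
tcp_rot: [-179.8, 0.5, 28.5]
ft_force: [-0.7, 0.2, -0.9]
opening: 0.0515
grip_force: 0.0
```

apply_moves(increments=[0.4,-0.69,-0.22,-0.5,0.235,0.4,-0.69,-0.22,-0.5,0.235,0.4,-0.69,-0.22,-0.5,0.235,0.4,-0.69,-0.22,-0.5,0.235,0.4,-0.69,-0.22,-0.5,0.235])

```text
time: 20.27
ee_pos: [0.4744, 0.0862, 0.197]
tcp_rot: [180.0, -0.3, 7.4]
ft_force: [-0.1, -0.3, 0.9]
opening: 0.0512
grip_force: 0.0
```

Run:
```python
from h import *
o,cp,im=grab('w9'); print(o['ee_pos'],o['tcp_rot'])
measure('strip_mid',cp,im);measure('small_round_mid',cp,im);measure('small_round_pallet',cp,im)
go((.4726,.0857),.1,yaw=7.3)
```

```text
[0.47440014 0.0861528  0.19697382] [179.98305358  -0.2513435    7.44134956]
strip_mid sc 0.65 [302.8, 136.6, 338.6, 222.8] c [472.8  84.7] size [99.5 37.7] ang 7.5
strip_mid no contour
small_round_mid sc 0.58 [285.2, 0.7, 330.3, 32.3] c [637.  117.6] size [26.4 48.1] ang 7.4
small_round_mid sc 0.20 [498.9, 1.0, 584.4, 84.0] c [ 639.5 -115.4] size [51.1 55.4] ang 27.5
small_round_pallet sc 0.58 [264.0, 0.0, 361.2, 64.8] c [628.4 112.7] size [57.3 85.7] ang 18.1
small_round_pallet sc 0.54 [302.7, 136.2, 336.6, 221.5] c [474.5  84.9] size [98.8 37.8] ang 7.5
shares [-0.011  0.002  0.789] turn 0.001 yaw0 7.39
```

View pics/w9.png

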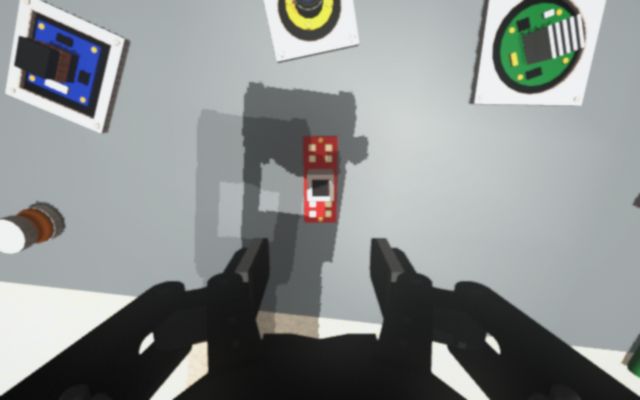

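Red is at (320,180), upright. Yellow is in its pocket at (310,10), ringed by black.

apply_moves(increments=[0.4,-0.015,0.006,0.3,0,0.4,-0.015,0.006,0.6,0,0.4,-0.015,0.006,0.75,0,0.4,-0.015,0.006,0.75,0])

```text
time: 20.8
ee_pos: [0.4671, 0.085, 0.0994]
tcp_rot: [-179.9, 0.7, 7.4]
ft_force: [-0.9, -0.6, -0.4]
opening: 0.0514
grip_force: 0.0
```

apply_moves(increments=[0.4,0,0,0.3,0,0.4,0,0,0.6,0,0.4,0,0,0.75,0,0.4,0,0,0.8,0,0.4,0,0,0.8,0,0.4,0,0,0.8,0,1,0,0,0.8,0,1,0,0,0.8,0,1,0,0,0.8,0,1,0,0,0.8,0,1,0,0,0.8,0,1,0,0,0.8,0,1,0,0,0.8,0,1,0,0,0.8,0])

```text
time: 21.97
ee_pos: [0.4741, 0.0852, 0.0115]
tcp_rot: [180.0, -0.3, 7.3]
ft_force: [0.3, 0.7, 7.3]
opening: 0.0276
grip_force: 41.8
```

apply_moves(increments=[1,0,0,-0.3,0,1,0,0,-0.6,0,1,0,0.1,-0.9,0,1,0,0.4,-1,0,1,0,0.7,-1,0,1,0,0.9,-1,0])

```text
time: 22.47
ee_pos: [0.4871, -0.0243, 0.1318]
tcp_rot: [179.8, -0.3, 7.3]
ft_force: [0.1, 0.7, -2.0]
opening: 0.0276
grip_force: 40.9
```

apply_moves(increments=[1,0,0.9,0,0,1,0,0.9,0,0,1,0,0.9,0,0,1,0,0.9,0,0])

```text
time: 22.8
ee_pos: [0.5002, -0.134, 0.1302]
tcp_rot: [179.8, -0.1, 7.1]
ft_force: [-0.1, 0.1, -1.4]
opening: 0.0278
grip_force: 40.9
```

apply_moves(increments=[1,0,0.9,0,0.266,1,0,0.9,0,0.266,1,0,0.9,0,0.266,1,0,0.9,0,0.266,1,0,0.9,0,0.266,1,0,0.9,0,0.266])

```text
time: 23.3
ee_pos: [0.5124, -0.2354, 0.1288]
tcp_rot: [-179.9, 0.1, -16.6]
ft_force: [0.3, 1.6, -2.2]
opening: 0.0272
grip_force: 40.9
```

Run:
```python
from h import *
o,cp,im=grab('w10'); print(o['ee_pos'],o['tcp_rot'])
measure('strip_pallet',cp,im)
go((.5446,-.3389),.0165,yaw=-16.5)
```

```text
[ 0.51240012 -0.23542384  0.12881243] [-1.79944655e+02  9.04345013e-02 -1.65501857e+01]
strip_pallet sc 0.81 [379.1, 33.6, 484.7, 203.4] c [ 545.9 -338.5] size [ 79.4 136.4] ang 73.4
shares [0.502 0.756 0.937] turn 0.0 yaw0 -16.49
```

View pics/w10.png

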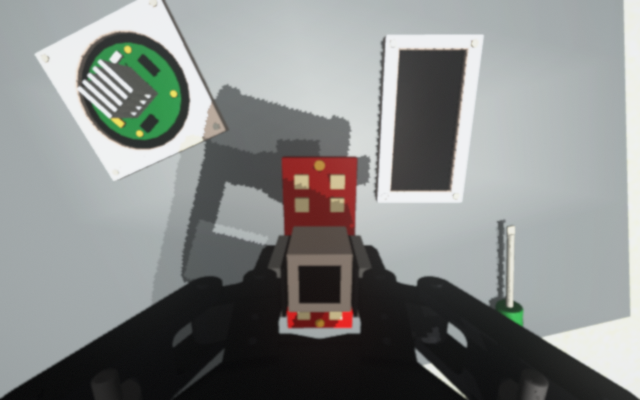

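Red is level and parallel to the pocket, at (430,119). The screwdriver at (510,270) is clear.

apply_moves(increments=[1,0.507,0.748,0,0,1,0.507,0.748,0,0,1,0.507,0.748,0,0,1,0.507,0.748,0,0,1,0.507,0.748,0,0])

```text
time: 23.82
ee_pos: [0.5459, -0.3396, 0.1292]
tcp_rot: [-180.0, 0.0, -16.6]
ft_force: [-0.5, -0.3, -1.2]
opening: 0.027
grip_force: 40.8
```

apply_moves(increments=[1,0,0,0.25,0,1,0,0,0.5,0,1,0,0,0.7,0,1,0,0,0.82,0,1,0,0,0.9,0,1,0,0,0.93,0,1,0,0,0.945,0,1,0,0,0.955,0,1,0,0,0.955,0,1,0,0,0.955,0,1,0,0,0.955,0])

```text
time: 24.73
ee_pos: [0.547, -0.3402, 0.0165]
tcp_rot: [180.0, -0.2, -16.6]
ft_force: [-0.7, 2.5, 5.2]
opening: 0.0275
grip_force: 41.6
```

apply_moves(increments=[0.4,0,0,0,0,0.4,0,0,0,0,0.4,0,0,0,0,0.4,0,0,0,0,0.4,0,0,-0.1,0,0.4,0,0,-0.3,0,0.4,0,0,-0.6,0,0.4,0,0,-1,0,0.4,0,0,-1,0,0.4,0,0,-1,0])

```text
time: 25.57
ee_pos: [0.5489, -0.3422, 0.1412]
tcp_rot: [179.8, -0.6, -16.6]
ft_force: [-0.2, -0.4, 0.4]
opening: 0.0514
grip_force: 0.0
```

apply_moves(increments=[0.4,-0.8,-0.3,-1,0,0.4,-0.8,-0.3,-1,0,0.4,-0.8,-0.3,-1,0,0.4,-0.8,-0.3,-1,0,0.4,-0.8,-0.3,-1,0,0.4,-0.8,-0.3,-1,0])

```text
time: 26.07
ee_pos: [0.4639, -0.2775, 0.2557]
tcp_rot: [179.9, -0.1, -16.6]
ft_force: [0.1, -0.7, -0.9]
opening: 0.0513
grip_force: 0.0
```

Run:
```python
from h import *
o,cp,im=grab('w11'); t=arm.get_image('top')
for n in ['strip_mid','strip_pallet']: measure(n,cp,im)
a=cv2.resize(t[100:260,130:480],None,fx=2.2,fy=2.2)[:,:770]; b=im[0:200,120:640]
c=np.zeros((a.shape[0]+200,770,3),np.uint8); c[:a.shape[0],:a.shape[1]]=a; c[a.shape[0]:,:520]=b
cv2.imwrite('pics/fin.png',c)
```

```text
strip_mid sc 0.62 [332.0, 48.6, 363.6, 134.1] c [ 545.7 -340.3] size [ 40.4 101.8] ang 73.4
strip_pallet sc 0.87 [316.3, 31.8, 382.3, 152.9] c [ 545.2 -339.2] size [ 76.5 134.7] ang 73.4
```

View pics/fin.png

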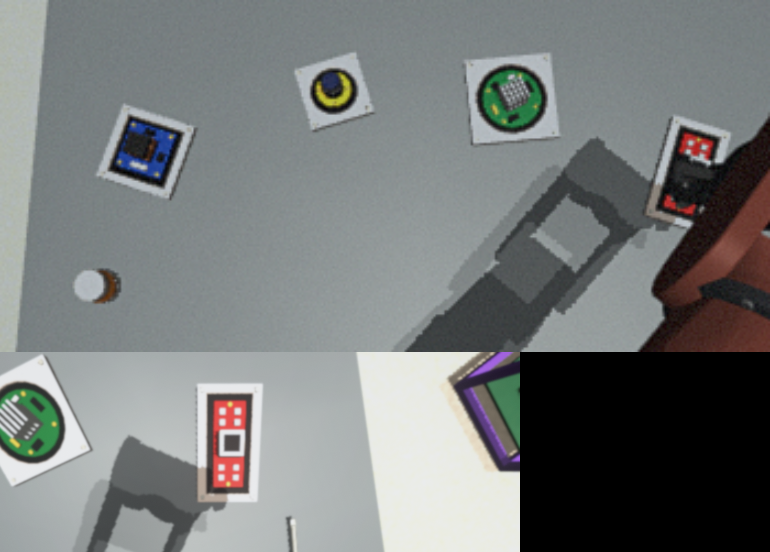

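All four boards sit inside their pockets with black showing around each: blue (147,152), yellow (333,90), green (513,97) and red (230,442). The jar has not moved, and the gripper is clear and empty.

```bash
python3 -c "
from workcell import arm
print(arm.job_done())"
```

```text
the job is handed in; nothing more can be done
None
```

All four boards are in their matching pockets, lying flat and let go, with the jar and screwdriver left alone; the job is handed in (no verdict was returned), with the robot clock at about 26 s of the 112 s allowed.

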